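# Fit the small wheel head on the splined spindle of a bench throwing wheel

## Task

Get the little bench throwing wheel ready for use: lift the black dust cap off its spindle and stand it on the plaster slab, open end down, then fit the small aluminium wheel head onto the splined spindle, pressing only lightly and rocking it round until the splines mesh and it drops fully home on the shoulder. Never force it down tooth on tooth, and leave the water cup, the glaze jar and the spray bottle standing where they are.

Things in the scene. Friction and masses are not known exactly. Their poses are not given: they have to be found in the camera images.
- bench_wheel: Fixed bench throwing wheel: grey square housing 164 x 164 mm on feet, top at 70 mm, with a shallow round grey drip pan (outer radius 77 mm, rim 88 mm above the bench) round its spindle; black control panel with knob and rocker switch on the front, facing the robot. Origin: on the bench (z = 0) under the spindle axis; z up.
- spindle_seat (a point): Centre of the spindle's flat shoulder (radius 22.5 mm), 100 mm above the bench, where the wheel head's hub comes to rest; on the spindle's upright axis. The spindle is geared to the motor: it turns only stiffly (about 0.2 N m), so rocking the head under a light push (5 to 10 N finds the mesh) does not carry it along.
- spindle_end (a point): Top end of the steel spindle, on its axis, 24 mm above the shoulder, under the dust cap. From the shoulder up: 4 straight spline teeth 90 deg apart, 6 mm wide, 18 mm tall (edges broken at the top), core radius 9, tip radius 14 mm; then a plain nose, radius 7.8 mm, 6 mm tall. The angle at which the teeth stand differs each time and is not given, nor does this point turn with them.
- spindle_cap: Loose black plastic dust cap, 60 g, a ribbed cup of 40 mm outer diameter and 34 mm height, open below; it stands loosely over the spindle on the shoulder (clearance about 2 mm all round) and lifts straight off. Origin: centre of its open underside; z up, towards its closed top.
- wheel_head: Loose small aluminium wheel head, about 0.3 kg: a flat disc of 62 mm diameter and 13.5 mm thickness with turned rings, on a hub of 41 mm diameter and 26 mm height; 40 mm tall in all. It stands on its hub, disc uppermost, at any yaw, on the rear half of the bench, whose canvas sheet lies at z = 6 mm. Origin: centre of the hub's underside; z up.
- head_rim (a point): Centre of the wheel head's disc, 33 mm above its origin: grip the rim across here. The hub's bore is open below, 26 mm deep, with 4 slots 7.2 mm wide (one along the head's +x, the rest 90 deg apart), radius 10 mm between slots, 15.5 mm in them: 3 deg of play either way, 0.6 mm sideways. Tooth on tooth, the hub's underside rests about 18 mm above the shoulder; home, on it.
- plaster_slab: Loose white plaster slab lying flat on the bench near its front edge, 153 x 206 x 26 mm. Origin: centre of its underside; x along the 153 mm side, y along the 206 mm side, z up; its top is 26 mm above the origin.
- water_cup: Loose grey-green cup of water, 75 mm in diameter, 48 mm tall, on the rear half of the bench; a bystander. Origin: centre of its underside.
- glaze_jar: Loose clear square-shouldered jar with a yellow lid, 70 x 70 x 86 mm, on the rear half of the bench; a bystander. Origin: centre of its underside.
- spray_bottle: Loose spray bottle, 75 x 105 x 274 mm, at the right rear of the bench; a bystander. Origin: centre of its underside.
Mind the look-alikes: they are no part of the job. Several things have the shape of the spindle_cap; the one meant has the colours described above.

How it is judged:
By the outcome, as a careful person would: the job done as asked, in the order asked, and still so for the second after the job is handed in, with the robot touching nothing.
It also fails if it takes over 64 s, if anything falls off the work surface, if the arm or the gripper's body presses on something with over 40 N, if the wrist force passes 120 N, or if a joint passes its speed limit or range.

## Robot

A 6-joint arm with a two-finger parallel gripper is mounted at the origin on a cart in front of the work surface, level with it; the furniture and walls round the work are solid. World frame = base frame: x ahead of the robot, y to its left, z up, the work surface at z = 0. Lengths are in m, angles in rad, forces in N, time in s.
With the tool pointing down it reaches from about 0.375 to 0.975 m from the base axis. Payload 3.8 kg.
Tool frame: the origin (TCP) lies at the very end of the fingers, on their centre line; the grasp point (between the pads) lies 19 mm behind it; z points along the fingers, y is the line along which they close (so a half turn about z gives the same grasp; the last joint's range is limited). The gripper opens to 85 mm and grips with 20 to 120 N. Pads are 22 mm wide; open, the fingers measure 114 mm over their backs; the gripper's body (76 mm by 85 mm) begins 54 mm behind the grasp point. The pads swing forward as they close: fully open they stand 13 mm farther back than shut.
Start: joints at [1.175, 0.264, 1.604, -0, 1.274, -0.037], TCP at [0.237, 0.632, 0.209] pointing down, gripper open.
Joint ranges: [-2.63, 2.63], [-0.94, 2.18], [0.31, 2.57], [-1.31, 4.45], [0, 2.66], [-2.55, 2.55]. Speed limits (rad/s): [2.57, 2.57, 3.14, 3.14, 3.14, 3.14].

## Interface

Orientations are given as a rotation vector (axis times angle).
In Python, from workcell import * gives the robot as it stands.
- The arm moves only by the shell command python3 -m crank 'ROWS' [OPENING] [FORCE]. ROWS is JSON, a list that holds one entry, the list of rows, each a list of 6 numbers: the shift along the tool's x, y, z in cm, then the turn, a rotation vector about the tool's x, y, z in rad. In form: [[[dx, dy, dz, ax, ay, az], ...]]. A call has 1 to 8 rows; each row shifts and turns the commanded pose from where the row before left it, along the tool's axes as they then stand; what a row does not reach is not made up. A row lasts 1/12 s, in which the tool goes at most 41.7 mm and 7.16 degrees, less where a joint would pass 70% of its speed; a pose out of reach is approached as far as the arm can. A call with a gripper value outside its range is refused whole. OPENING is the finger opening in cm, from 0 to 8.54, set as the call begins (- or left out, the last holds). The fingers move at their own pace and stop on an object; FORCE is the grip in N (left out, the last holds). Time passes only in rows, so rows that do not move let the fingers close. It gives the time, the measured TCP pose, the force, the opening and the grip force at its end, in the units of the state.
- read_state(): the state, without advancing time (a new reading comes with each control period).
- read_camera(name): name is "scene" or "top"; returns the picture (384x512x3 uint8, blue, green, red); there is no depth.
- camera_model(name): a dict with "camera_matrix" (3x3 intrinsics, pixels), "R" (3x3) and "t" (3): a world point X has camera coordinates R X + t. Camera axes: x right, y down, z forward; pixel columns grow to the right and rows downward; lengths in m; the calibration is good to about 2 mm. A picture is of the moment at which its call begins. camera_model takes no time and is no camera call.
- finish_job(): hands the job in; it is judged then, once.
The state is a dict: "time": time; "q": joint angles; "joint_vel": joint speeds; "joint_torque": joint torques, N m; "tool_pos": TCP position; "tcp_rot": TCP orientation; "wrist_force": force on the tool from outside, world axes, zero at the start; "torque": the same for the moment, N m; "width": opening from 0.0 (shut) to 1.0 (fully open); "grip_force": force on a finger pad.
Only numpy, scipy, OpenCV 4.12 (cv2) and the standard library are available. Lean on these libraries where they do the work, as an engineer would, in place of code of your own. Each camera call takes 0.05 s, during which the arm holds its last target. There are 200 camera calls.

## Working session

There is one attempt and no reset: what is moved stays moved. The work goes in short steps, Python scripts to look and compute and a shell command to move; the robot and the scene stay as the last step left them, time stands still between calls to the robot, and variables do not carry over. Pictures are saved under pics/ and viewed, at most 10 in all, crops included, and the job is handed in when it is done.

```bash
mkdir -p pics; python3 - <<'E'
from workcell import *
import cv2,numpy as np
for n in("scene","top"):
    cv2.imwrite(f"pics/{n}0.png",cv2.resize(read_camera(n),(800,600),interpolation=cv2.INTER_CUBIC))
    m=camera_model(n);print(n,np.round(m["camera_matrix"],1).tolist(),np.round(-np.array(m["R"]).T@m["t"],3))
s=read_state();print({k:np.round(v,3) for k,v in s.items()})
E
```

```text
scene [[397.3, 0.0, 254.8], [0.0, 397.3, 193.4], [0.0, 0.0, 1.0]] [ 0.04  -0.292  0.815]
top [[467.7, 0.0, 252.6], [0.0, 467.7, 197.8], [0.0, 0.0, 1.0]] [0.489 0.015 1.464]
{'time': np.float64(0.1), 'q': array([ 1.175,  0.265,  1.605, -0.   ,  1.274, -0.037]), 'joint_vel': array([ 0.001, -0.002, -0.003,  0.001, -0.   ,  0.003]), 'joint_torque': array([ 2.000e-03, -5.167e+01, -3.686e+01,  0.000e+00,  6.000e-03,
        0.000e+00]), 'tool_pos': array([0.237, 0.631, 0.208]), 'tcp_rot': array([-5.600e-01, -3.091e+00,  3.000e-03]), 'wrist_force': array([ 0.223, -0.905,  0.475]), 'torque': array([0.013, 0.039, 0.024]), 'grip_force': np.float64(0.0), 'width': np.float64(1.0)}
```

View pics/scene0.png

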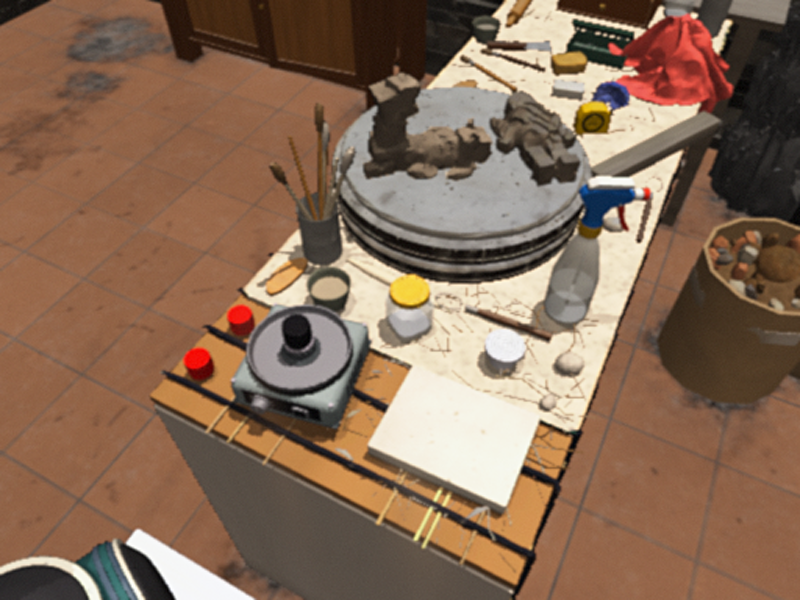

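View pics/top0.png

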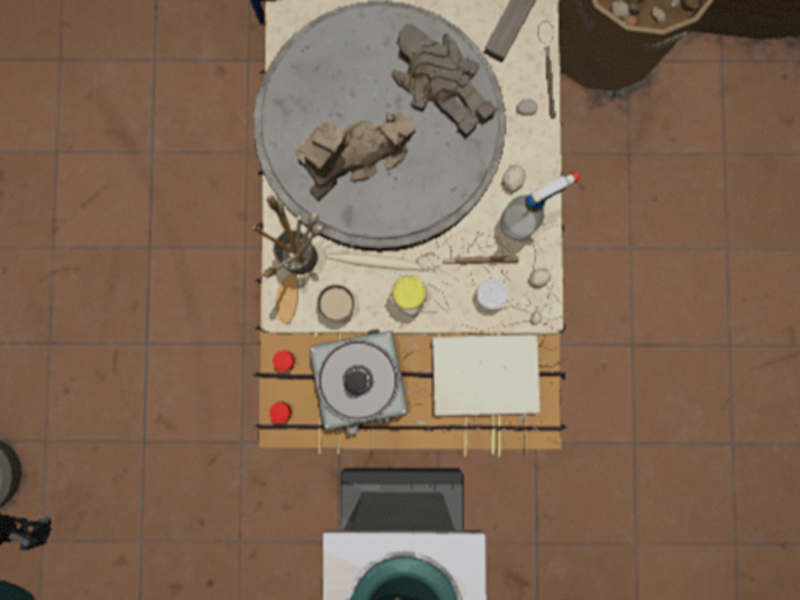

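The scene view shows the cap on the wheel at about (298,333) and the head at (504,350). The top view shows the cap at (357,380), the head at (491,293), the slab at (486,375) and the red caps, which are decoys. Next I enlarge these.

```bash
python3 - <<'E'
from workcell import *
import cv2,numpy as np
t=read_camera("top");s=read_camera("scene")
def c(im,x,y,w=50,h=37.5):
    return cv2.resize(im[int(y-h):int(y+h),int(x-w):int(x+w)],(400,300),interpolation=cv2.INTER_CUBIC)
a=np.vstack([np.hstack([c(t,228,243),c(t,314,187)]),np.hstack([c(s,190,213),c(s,323,224)])])
cv2.imwrite("pics/crop1.png",a)
E
```

```text
(no output)
```

View pics/crop1.png

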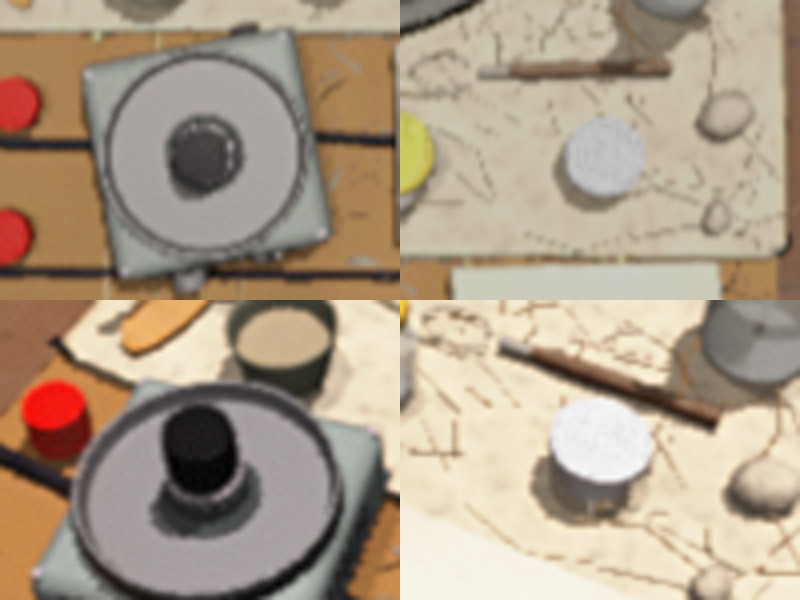

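The crops show the pan rim centred at (205,152), the cap top at (200,158) and the head top at (605,157) in the top-camera crops. In the scene crops the cap top is at (200,430) and the head top at (601,440).

```bash
cat > h.py <<'E'
from workcell import *
import cv2,numpy as np
def ray(n,u,v,z):
    m=camera_model(n);R=np.array(m["R"]);C=-R.T@np.array(m["t"])
    d=R.T@np.linalg.inv(m["camera_matrix"])@[u,v,1]
    return np.round(C+d*(z-C[2])/d[2],4)
def proj(n,X):
    m=camera_model(n);p=np.array(m["camera_matrix"])@(np.array(m["R"])@X+m["t"]);return p[:2]/p[2]
def crop(n,x0,y0,X,Y,z,k=4): return ray(n,x0+(X+.5)/k-.5,y0+(Y+.5)/k-.5,z)
E
python3 - <<'E'
from h import *
print("pan",crop("top",178,205,205,152,.088))
print("cap",crop("top",178,205,200,158,.134),crop("scene",140,175,200,130,.134))
print("head",crop("top",264,149,205,157,.046),crop("scene",273,186,201,140,.046))
for u,v in[(432,337),(537,335),(540,413),(435,416),(486,375)]:print("slab",ray("top",u*.64,v*.64,.026))
print("jar",ray("top",409*.64,292*.64,.086)); print("bottle",ray("top",521*.64,220*.64,.08))
print("cup",ray("top",336*.64,303*.64,.05))
E
```

```text
pan [0.4549 0.0883 0.088 ]
cap [0.4518 0.0893 0.134 ] [0.4514 0.0892 0.134 ]
head [ 0.6207 -0.1699  0.046 ] [ 0.6173 -0.1688  0.046 ]
slab [ 0.5364 -0.0541  0.026 ]
slab [ 0.5411 -0.2605  0.026 ]
slab [ 0.3889 -0.2649  0.026 ]
slab [ 0.3822 -0.06    0.026 ]
slab [ 0.4623 -0.1599  0.026 ]
jar [ 0.6194 -0.0077  0.086 ]
bottle [ 0.7591 -0.2217  0.08  ]
cup [0.6008 0.1334 0.05  ]
```

```bash
python3 -m crank '[[[-2.45,-2.7,0,0,0,0],[-2.45,-2.7,0,0,0,0],[-2.45,-2.7,0,0,0,0],[-2.45,-2.7,0,0,0,0],[-2.45,-2.7,0,0,0,0],[-2.45,-2.7,0,0,0,0],[-2.45,-2.7,0,0,0,0],[-2.45,-2.7,0,0,0,0]]]' 7
python3 -m crank '[[[-2.45,-2.7,0,0,0,0],[-2.45,-2.7,0,0,0,0],[-2.45,-2.7,0,0,0,0],[-2.45,-2.7,0,0,0,0],[-2.45,-2.7,0,0,0,0],[-2.45,-2.7,0,0,0,0],[-2.45,-2.7,0,0,0,0],[-2.45,-2.7,0,0,0,0]]]'
python3 -m crank '[[[0,0,0,0,0,0.1213],[0,0,0,0,0,0.1213],[0,0,0,0,0,0.1213],[0,0,0,0,0,0.1213],[0,0,0,0,0,0.1213]]]'
python3 -m crank '[[[0,0,0,0,0,0.1213],[0,0,0,0,0,0.1213],[0,0,0,0,0,0.1213],[0,0,0,0,0,0.1213],[0,0,0,0,0,0.1213],[0,0,0,0,0,0],[0,0,0,0,0,0]]]'
cat >> h.py <<'E'
from scipy.spatial.transform import Rotation as Ro
def to(x,y,z):
    s=read_state();R=Ro.from_rotvec(s["tcp_rot"])
    print("t",round(s["time"],2),"tcp",np.round(s["tool_pos"],4),"need cm",np.round(100*R.inv().apply(np.array([x,y,z])-s["tool_pos"]),2),"F",np.round(s["wrist_force"],1),"T",np.round(s["torque"],2),"w",np.round(s["width"]*8.54,2),"q6",np.round(s["q"][5],2))
    print("turn to std (rotvec tool)",np.round((R.inv()*Ro.from_matrix([[0,1,0],[1,0,0],[0,0,-1]])).as_rotvec(),3))
E
python3 -c "
from h import *;to(.452,.089,.106)"
```

```text
time: 0.87
tool_pos: [0.3449, 0.3592, 0.209]
tcp_rot: [0.56, 3.091, -0.0]
wrist_force: [0.2, -0.3, 0.8]
width: 0.822
grip_force: 0.0
time: 1.53
tool_pos: [0.4526, 0.0881, 0.2092]
tcp_rot: [0.56, 3.091, 0.0]
wrist_force: [0.6, 0.0, 0.6]
width: 0.821
grip_force: 0.0
time: 1.95
tool_pos: [0.4522, 0.0895, 0.2089]
tcp_rot: [-1.467, -2.778, 0.0]
wrist_force: [-0.2, 0.1, -0.9]
width: 0.819
grip_force: 0.0
time: 2.53
tool_pos: [0.4522, 0.0898, 0.209]
tcp_rot: [-2.219, -2.224, 0.0]
wrist_force: [0.6, 0.3, 0.0]
width: 0.819
grip_force: 0.0
t 2.53 tcp [0.4522 0.0898 0.209 ] need cm [-0.08 -0.02 10.3 ] F [0.6 0.3 0. ] T [0.02 0.02 0.04] w 7.0 q6 0.14
turn to std (rotvec tool) [-0.     0.     0.002]
```

```bash
python3 -m crank '[[[-0.1,0,3,0,0,0],[0,0,3,0,0,0],[0,0,2.5,0,0,0],[0,0,1,0,0,0],[0,0,0.7,0,0,0],[0,0,0,0,0,0]]]'
python3 -m crank '[[[0,0,0,0,0,0],[0,0,0,0,0,0],[0,0,0,0,0,0],[0,0,0,0,0,0],[0,0,0,0,0,0],[0,0,0,0,0,0]]]' 3 25
```

```text
time: 3.03
tool_pos: [0.4515, 0.0887, 0.106]
tcp_rot: [-2.22, -2.221, 0.003]
wrist_force: [0.8, -0.2, 0.0]
width: 0.814
grip_force: 0.0
time: 3.53
tool_pos: [0.4539, 0.0891, 0.1092]
tcp_rot: [2.221, 2.219, 0.004]
wrist_force: [-1.1, -0.6, 6.7]
width: 0.432
grip_force: 24.6
```

```bash
python3 -m crank '[[[0,0,-0.5,0,0,0],[0,0,-1,0,0,0],[0,0,-2,0,0,0],[0,0,-3,0,0,0],[0,0,-3,0,0,0],[0,0,-1,0,0,0],[0,0,0,0,0,0]]]'
python3 -c "
from h import *;to(.455,-.14,.05)
t=read_camera('top');s=read_camera('scene')
a=cv2.resize(t[195:285,168:288],(400,300),interpolation=2);b=cv2.resize(s[135:255,130:290],(400,300),interpolation=2)
cv2.imwrite('pics/lift.png',np.hstack([a,b]))"
```

```text
time: 4.12
tool_pos: [0.4551, 0.0893, 0.2164]
tcp_rot: [2.219, 2.217, 0.01]
wrist_force: [0.6, -0.6, 0.5]
width: 0.433
grip_force: 25.2
t 4.12 tcp [0.4551 0.0893 0.2164] need cm [-22.95  -0.12  16.62] F [ 0.6 -0.6  0.5] T [-0.03 -0.    0.03] w 3.7 q6 0.14
turn to std (rotvec tool) [ 0.008 -0.001 -0.001]
```

View pics/lift.png

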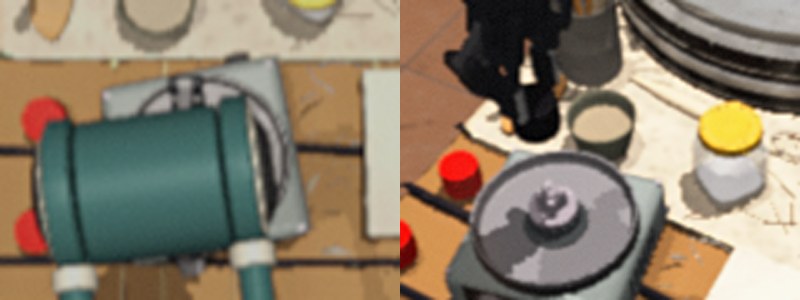

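The cap is held, the spindle is bare, and its teeth show around (552,205) in the right half. Next I carry the cap to the slab.

```bash
python3 -m crank '[[[-2,0,0,0,0,0],[-3.5,0,0,0,0,0],[-3.5,0,0,0,0,0],[-3.5,0,0,0,0,0],[-3.5,0,0,0,0,0],[-3.5,0,0,0,0,0],[-2.5,0,0,0,0,0],[-1,0,0,0,0,0]]]'
python3 -m crank '[[[0,0,3,0.008,0,0],[0,0,3.5,0,0,0],[0,0,3.5,0,0,0],[0,0,3,0,0,0],[0,0,1.5,0,0,0],[0,0,0.5,0,0,0],[0,0,0,0,0,0]]]'
python3 -c "
from h import *;to(.455,-.14,.035)
t=read_camera('top');s=read_camera('scene')
a=cv2.resize(s[110:170,130:210],(400,300),interpolation=2);
b=cv2.resize(s[180:300,220:380],(400,300),interpolation=2)
c=cv2.resize(t[218:268,198:258],(360,300),interpolation=2);
d=cv2.resize(s[190:235,160:220],(400,300),interpolation=2)
cv2.imwrite('pics/slab.png',np.vstack([np.hstack([b,d]),np.hstack([cv2.resize(c,(400,300)),a])]))"
```

```text
time: 4.88
tool_pos: [0.4503, -0.1437, 0.2094]
tcp_rot: [-2.223, -2.215, 0.004]
wrist_force: [0.3, -0.2, -1.3]
width: 0.435
grip_force: 25.2
time: 5.47
tool_pos: [0.4484, -0.1396, 0.0591]
tcp_rot: [-2.214, -2.212, 0.013]
wrist_force: [-0.5, 0.4, 0.5]
width: 0.436
grip_force: 25.2
t 5.47 tcp [ 0.4484 -0.1396  0.0591] need cm [-0.05  0.69  2.4 ] F [-0.5  0.4  0.5] T [ 0.02 -0.04  0.  ] w 3.72 q6 -0.35
turn to std (rotvec tool) [-0.014 -0.003 -0.001]
```

View pics/slab.png

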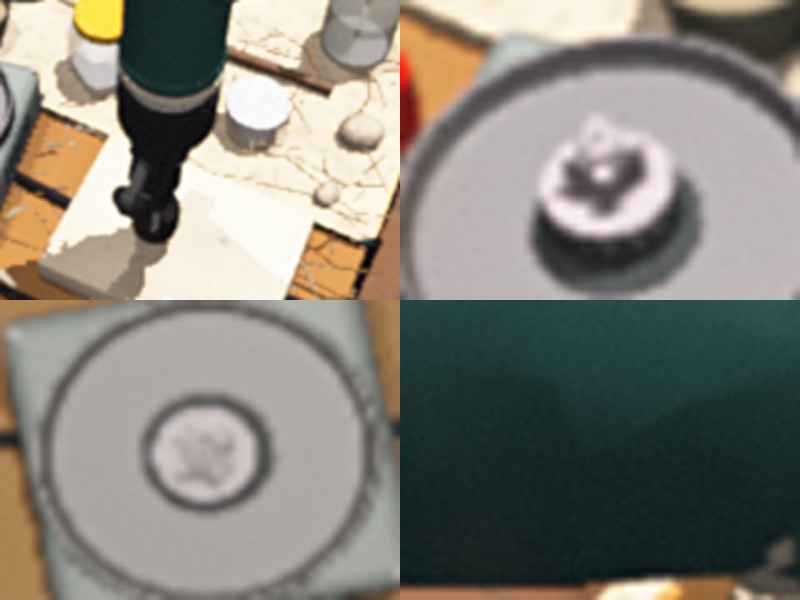

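The left crop shows the cap held over the slab at (155,215). The other crops show the bare shoulder centred at (206,453) from above and (607,185) in the scene view, with four teeth. Next I lower the cap.

```bash
python3 -m crank '[[[0,0,0.8,-0.014,-0.003,0],[0,0,0.5,0,0,0],[0,0,0.3,0,0,0],[0,0,0.2,0,0,0],[0,0,0,0,0,0],[0,0,0,0,0,0]]]'
python3 -m crank '[[[0,0,0.2,0,0,0],[0,0,0.1,0,0,0],[0,0,0,0,0,0]]]'
python3 -c "
from h import *;to(.455,-.14,.035)
print(crop('top',198,218,206*6/6.667,153,.1,6), crop('scene',160,190,207,185,.1,6.667),crop('top',198,218,207*6/6.667,152,.088,6))"
```

```text
time: 6.07
tool_pos: [0.4516, -0.1413, 0.0445]
tcp_rot: [2.218, 2.215, 0.004]
wrist_force: [0.5, 0.3, -0.3]
width: 0.434
grip_force: 25.2
time: 6.32
tool_pos: [0.4511, -0.1411, 0.0409]
tcp_rot: [2.218, 2.216, 0.003]
wrist_force: [0.1, -0.2, -0.6]
width: 0.429
grip_force: 25.2
t 6.32 tcp [ 0.4511 -0.1411  0.0409] need cm [0.12 0.39 0.6 ] F [ 0.1 -0.2 -0.6] T [ 0.04  0.03 -0.04] w 3.66 q6 -0.35
turn to std (rotvec tool) [ 0.006  0.003 -0.001]
[0.4538 0.0888 0.1   ] [0.4484 0.0898 0.1   ] [0.454 0.089 0.088]
```

```bash
python3 -m crank '[[[0,0,0.2,0,0,0],[0,0,0.2,0,0,0],[0,0,0,0,0,0],[0,0,0,0,0,0]]]'
python3 -m crank '[[[0,0,0.1,0,0,0],[0,0,0.1,0,0,0],[0,0,0,0,0,0],[0,0,0,0,0,0]]]'
```

```text
time: 6.65
tool_pos: [0.451, -0.1411, 0.0368]
tcp_rot: [2.218, 2.216, 0.003]
wrist_force: [-0.1, -0.1, -1.3]
width: 0.429
grip_force: 25.2
time: 6.98
tool_pos: [0.4515, -0.1414, 0.0356]
tcp_rot: [2.218, 2.216, 0.003]
wrist_force: [-2.1, 0.1, 4.2]
width: 0.43
grip_force: 26.3
```

Contact is at z = 0.0356, so I release.

```bash
python3 -m crank '[[[0,0,0,0,0,0],[0,0,0,0,0,0],[0,0,0,0,0,0],[0,0,0,0,0,0],[0,0,-1,0,0,0],[0,0,-2,0,0,0],[0,0,-3,0,0,0],[0,0,-3,0,0,0]]]' 7.6
python3 -m crank '[[[0,0,-2,0,0,0],[-0.5,3,0,0,0,0],[-0.5,3,0,0,0,0],[-0.5,3,0,0,0,0],[-0.5,3,0,0,0,0],[-0.5,3,0,0,0,0],[0,1.8,0,0,0,0],[0,0,0,0,0,0]]]'
python3 -c "
from h import *;to(.6195,-.1695,.024)
t=read_camera('top');s=read_camera('scene')
a=cv2.resize(t[210:270,270:350],(400,300),interpolation=2);b=cv2.resize(s[195:315,220:380],(400,300),interpolation=2)
cv2.imwrite('pics/placed.png',np.hstack([a,b]))"
```

```text
time: 7.65
tool_pos: [0.4496, -0.1405, 0.1257]
tcp_rot: [2.22, 2.217, 0.002]
wrist_force: [0.5, -0.3, 0.2]
width: 0.891
grip_force: 0.0
time: 8.32
tool_pos: [0.6222, -0.1664, 0.1469]
tcp_rot: [2.216, 2.215, 0.006]
wrist_force: [-0.7, -0.9, 0.3]
width: 0.89
grip_force: 0.0
t 8.32 tcp [ 0.6222 -0.1664  0.1469] need cm [-0.27 -0.38 12.29] F [-0.7 -0.9  0.3] T [ 0.02 -0.04 -0.02] w 7.6 q6 -0.3
turn to std (rotvec tool) [ 0.009  0.003 -0.   ]
```

View pics/placed.png

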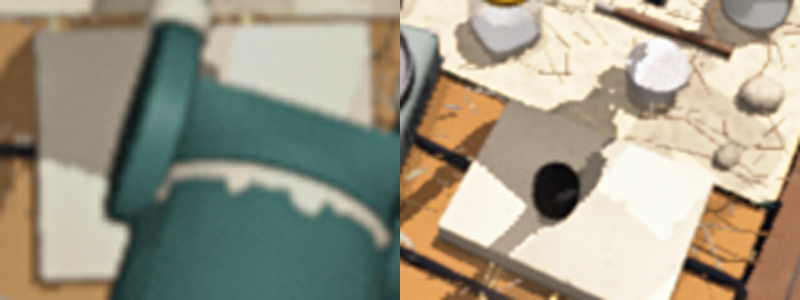

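The right half shows the cap standing on the slab at (556,190), and the head is undisturbed at (658,70). Next I grasp the head.

```bash
python3 -m crank '[[[-0.3,-0.3,3,0.009,0.003,0],[0,0,3,0,0,0],[0,0,3,0,0,0],[0,0,2,0,0,0],[0,0,1,0,0,0],[0,0,0.5,0,0,0],[0,0,0,0,0,0]]]'
python3 -c "
from h import *;to(.6195,-.1695,.017)"
```

```text
time: 9.0
tool_pos: [0.6142, -0.1689, 0.0207]
tcp_rot: [-2.22, -2.218, 0.005]
wrist_force: [0.2, 0.1, 0.0]
width: 0.889
grip_force: 0.0
t 9.0 tcp [ 0.6142 -0.1689  0.0207] need cm [-0.06  0.53  0.37] F [0.2 0.1 0. ] T [0.02 0.01 0.01] w 7.59 q6 -0.31
turn to std (rotvec tool) [-0.005 -0.    -0.001]
```

```bash
python3 -m crank '[[[0,0.3,0.3,0,0,0],[0,0,0,0,0,0],[0,0,0,0,0,0],[0,0,0,0,0,0]]]'
python3 -c "
from h import *;to(.6195,-.1695,.017)"
python3 -m crank '[[[0,0,0,0,0,0],[0,0,0,0,0,0],[0,0,0,0,0,0],[0,0,0,0,0,0],[0,0,0,0,0,0],[0,0,0,0,0,0]]]' 5 40
python3 -c "
from h import *;to(.6195,-.1695,.017)"
```

```text
time: 9.33
tool_pos: [0.6195, -0.1694, 0.0196]
tcp_rot: [-2.222, -2.22, 0.002]
wrist_force: [0.1, 0.3, -0.1]
width: 0.888
grip_force: 0.0
t 9.33 tcp [ 0.6195 -0.1694  0.0196] need cm [-0.01 -0.    0.26] F [ 0.1  0.3 -0.1] T [-0.    0.04  0.  ] w 7.58 q6 -0.3
turn to std (rotvec tool) [-0.001  0.001 -0.001]
time: 9.83
tool_pos: [0.6205, -0.1697, 0.0207]
tcp_rot: [2.221, 2.219, -0.0]
wrist_force: [-0.4, 0.8, 8.2]
width: 0.587
grip_force: 3.8
t 9.83 tcp [ 0.6205 -0.1697  0.0207] need cm [ 0.02 -0.1   0.37] F [-0.4  0.8  8.2] T [ 0.07  0.08 -0.04] w 5.01 q6 -0.3
turn to std (rotvec tool) [ 0.001  0.001 -0.001]
```

```bash
python3 -c "
from h import *
s=read_camera('scene')
b=cv2.resize(s[150:270,260:400],(700,600),interpolation=2)
cv2.imwrite('pics/g.png',b)"
```

```text
(no output)
```

View pics/g.png

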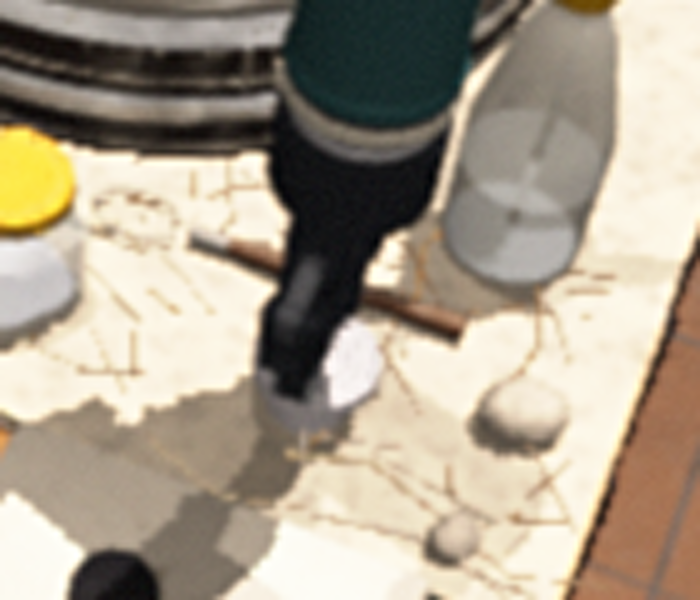

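```bash
python3 -m crank '[[[0,0,0,0,0,0],[0,0,0,0,0,0],[0,0,0,0,0,0],[0,0,0,0,0,0],[0,0,0.3,0,0,0],[0,0,0,0,0,0],[0,0,0,0,0,0]]]' 7.6
python3 -c "
from h import *;to(.6195,-.1695,.017)
s=read_camera('scene');cv2.imwrite('pics/o.png',cv2.resize(s[180:260,260:360],(400,320),interpolation=2))"
python3 -m crank '[[[0,0,0,0,0,0],[0,0,0,0,0,0]]]' 4.5 40
python3 -m crank '[[[0,0,0,0,0,0],[0,0,0,0,0,0]]]'
python3 -m crank '[[[0,0,0,0,0,0],[0,0,0,0,0,0]]]'
python3 -c "
from h import *;to(.6195,-.1695,.017)
s=read_camera('scene');cv2.imwrite('pics/o2.png',np.hstack([cv2.imread('pics/o.png'),cv2.resize(s[180:260,260:360],(400,320),interpolation=2)]))"
```

```text
time: 10.47
tool_pos: [0.6179, -0.169, 0.0145]
tcp_rot: [-2.22, -2.218, 0.004]
wrist_force: [-0.0, 0.4, 0.2]
width: 0.892
grip_force: 0.0
t 10.47 tcp [ 0.6179 -0.169   0.0145] need cm [-0.05  0.16 -0.25] F [-0.   0.4  0.2] T [0.03 0.04 0.01] w 7.62 q6 -0.3
turn to std (rotvec tool) [-0.004 -0.    -0.001]
time: 10.68
tool_pos: [0.6191, -0.1692, 0.016]
tcp_rot: [-2.222, -2.219, 0.002]
wrist_force: [-0.1, 0.6, 2.9]
width: 0.696
grip_force: 42.5
time: 10.85
tool_pos: [0.6191, -0.1692, 0.016]
tcp_rot: [-2.222, -2.22, 0.002]
wrist_force: [-0.2, 0.0, 4.5]
width: 0.692
grip_force: 42.2
time: 11.02
tool_pos: [0.6191, -0.1693, 0.016]
tcp_rot: [-2.222, -2.22, 0.002]
wrist_force: [0.6, 0.4, 7.0]
width: 0.691
grip_force: 42.3
t 11.02 tcp [ 0.6191 -0.1693  0.016 ] need cm [-0.02  0.04 -0.1 ] F [0.6 0.4 7. ] T [ 0.13  0.08 -0.07] w 5.9 q6 -0.3
turn to std (rotvec tool) [-0.002  0.    -0.001]
```

View pics/o2.png

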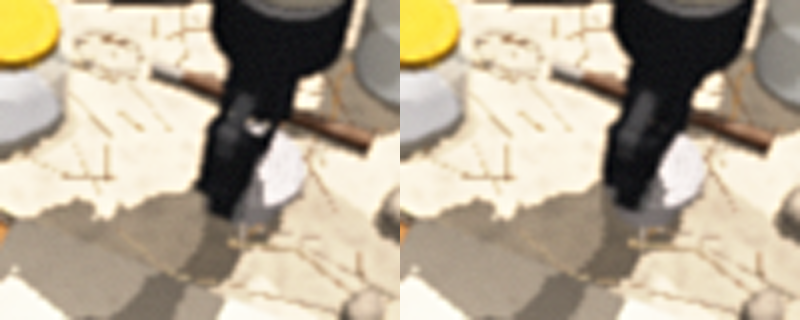

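The grip now holds at 5.9 cm with 42 N, but it looks shallow, at the fingertips. I regrasp about 6 mm deeper.

```bash
python3 -m crank '[[[0,0,0,0,0,0],[0,0,0,0,0,0],[0,0,0,0,0,0],[0,0,0.3,0,0,0],[0,0,0.3,0,0,0],[0,0,0,0,0,0],[0,0,0,0,0,0]]]' 7.6
python3 -m crank '[[[0,0,0,0,0,0],[0,0,0,0,0,0],[0,0,0,0,0,0],[0,0,0,0,0,0],[0,0,0,0,0,0]]]' 4.5 60
python3 -c "
from h import *;to(.6195,-.1695,.017)"
```

```text
time: 11.65
tool_pos: [0.6178, -0.1689, 0.0084]
tcp_rot: [-2.22, -2.218, 0.004]
wrist_force: [-0.4, 0.2, -0.4]
width: 0.891
grip_force: 0.0
time: 12.07
tool_pos: [0.619, -0.1693, 0.0098]
tcp_rot: [-2.222, -2.22, 0.002]
wrist_force: [-0.4, 0.3, 3.2]
width: 0.693
grip_force: 65.3
t 12.07 tcp [ 0.619  -0.1693  0.0098] need cm [-0.02  0.05 -0.72] F [-0.4  0.3  3.2] T [-0.01  0.07 -0.02] w 5.92 q6 -0.3
turn to std (rotvec tool) [-0.002  0.    -0.001]
```

```bash
python3 -m crank '[[[0,0,-0.5,0,0,0],[0,0,-2,0,0,0],[0,0,-3,0,0,0],[0,0,-3.5,0,0,0],[0,0,-3.5,0,0,0],[0,0,-3.5,0,0,0],[0,0,-2.5,0,0,0],[0,0,-1,0,0,0]]]'
python3 -m crank '[[[1.8,-1.1,0,0,0,0],[3,-1.9,0,0,0,0],[3,-1.9,0,0,0,0],[3,-1.9,0,0,0,0],[3,-1.9,0,0,0,0],[3,-1.9,0,0,0,0],[3,-1.9,0,0,0,0],[3,-1.9,0,0,0,0]]]'
python3 -m crank '[[[2,-1.3,0,0,0,0],[1,-0.7,0,0,0,0],[0,0,0,0,0,0],[0,0,0,0,0,0],[0,0,0,0,0,0]]]'
python3 -c "
from h import *;to(.453,.0888,.132)
t=read_camera('top');s=read_camera('scene')
b=cv2.resize(s[110:230,140:260],(400,400),interpolation=2)
c=cv2.resize(s[205:285,250:370],(400,400*80//120),interpolation=2);c=cv2.copyMakeBorder(c,0,400-c.shape[0],0,0,0)
cv2.imwrite('pics/over.png',np.hstack([b,c]))"
```

```text
time: 12.73
tool_pos: [0.6208, -0.1697, 0.2088]
tcp_rot: [2.22, 2.218, 0.001]
wrist_force: [0.5, -0.3, -2.6]
width: 0.691
grip_force: 65.9
time: 13.4
tool_pos: [0.4724, 0.0601, 0.2022]
tcp_rot: [-2.22, -2.216, 0.008]
wrist_force: [0.6, 1.6, -3.4]
width: 0.694
grip_force: 65.8
time: 13.82
tool_pos: [0.4555, 0.0883, 0.204]
tcp_rot: [-2.221, -2.219, 0.005]
wrist_force: [0.0, 0.1, -3.5]
width: 0.693
grip_force: 65.9
t 13.82 tcp [0.4555 0.0883 0.204 ] need cm [ 0.06 -0.22  7.2 ] F [ 0.   0.1 -3.5] T [ 0.02 -0.03 -0.03] w 5.92 q6 0.14
turn to std (rotvec tool) [-0.004  0.001 -0.001]
```

View pics/over.png

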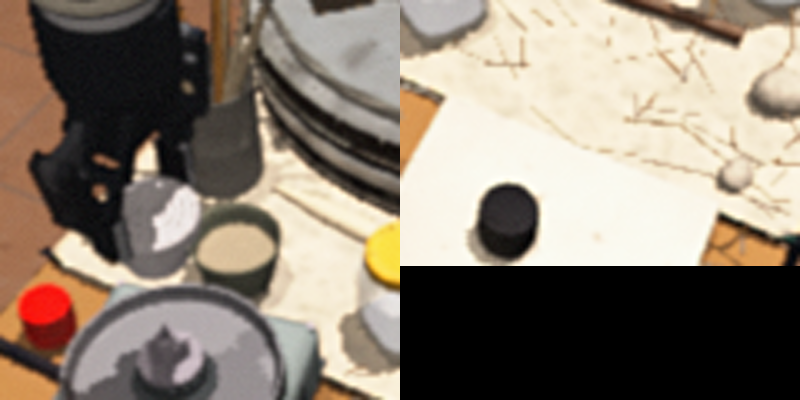

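The head is held level at (160,225), the spindle stands below it at (165,355), and the cap is upright on the slab at (508,220). The held weight reads -3.5 N. Next I lower the head.

```bash
python3 -m crank '[[[0.05,-0.2,2,-0.004,0,0],[0,0,2.5,0,0,0],[0,0,2,0,0,0],[0,0,0.7,0,0,0],[0,0,0,0,0,0],[0,0,0,0,0,0],[0,0,0,0,0,0]]]'
python3 -c "
from h import *;to(.453,.0888,.132)"
```

```text
time: 14.5
tool_pos: [0.4547, 0.0894, 0.1341]
tcp_rot: [2.222, 2.218, 0.004]
wrist_force: [0.3, 1.0, -4.2]
width: 0.693
grip_force: 65.8
t 14.5 tcp [0.4547 0.0894 0.1341] need cm [-0.06 -0.17  0.21] F [ 0.3  1.  -4.2] T [-0.04 -0.01  0.02] w 5.92 q6 0.14
turn to std (rotvec tool) [ 0.003 -0.    -0.002]
```

```bash
python3 -m crank '[[[-0.05,-0.1,0.2,0.002,0,0],[0,0,0.3,0,0,0],[0,0,0,0,0,0],[0,0,0,0,0,0]]]'
python3 -m crank '[[[0,0,0.2,0,0,0],[0,0,0.2,0,0,0],[0,0,0,0,0,0],[0,0,0,0,0,0]]]'
python3 -c "
from h import *;to(.453,.0888,.1218)"
```

```text
time: 14.83
tool_pos: [0.4523, 0.0891, 0.1279]
tcp_rot: [-2.222, -2.22, 0.001]
wrist_force: [0.5, 0.0, -3.0]
width: 0.69
grip_force: 65.8
time: 15.17
tool_pos: [0.452, 0.089, 0.1234]
tcp_rot: [-2.222, -2.22, 0.002]
wrist_force: [-0.2, 0.0, -3.2]
width: 0.692
grip_force: 65.8
t 15.17 tcp [0.452  0.089  0.1234] need cm [-0.02  0.1   0.16] F [-0.2  0.  -3.2] T [ 0.   -0.01  0.01] w 5.91 q6 0.14
turn to std (rotvec tool) [-0.001  0.    -0.001]
```

```bash
python3 -m crank '[[[0,0.1,0.15,0,0,0],[0,0,0,0,0,0],[0,0,0,0,0,0]]]'
python3 -m crank '[[[0,0,0.1,0,0,0],[0,0,0,0,0,0],[0,0,0,0,0,0]]]'
python3 -c "
from h import *;to(.453,.0888,.1218)"
```

```text
time: 15.42
tool_pos: [0.4532, 0.0892, 0.122]
tcp_rot: [-2.222, -2.22, 0.001]
wrist_force: [-0.2, 0.5, -2.8]
width: 0.694
grip_force: 65.8
time: 15.67
tool_pos: [0.4533, 0.0892, 0.1218]
tcp_rot: [-2.222, -2.22, 0.001]
wrist_force: [-3.0, 1.3, 2.5]
width: 0.693
grip_force: 66.6
t 15.67 tcp [0.4533 0.0892 0.1218] need cm [-0.04 -0.03 -0.  ] F [-3.   1.3  2.5] T [0.08 0.65 0.03] w 5.92 q6 0.14
turn to std (rotvec tool) [-0.001 -0.    -0.001]
```

It is tooth on tooth at z = 0.1218 with about 6 N push. Next I rock it round lightly.

```bash
for i in 1 2 3 4; do python3 -m crank '[[[0,0,0,0,0,0.03],[0,0,0,0,0,0.03],[0,0,0,0,0,0.03]]]' | grep -E 'pos|force'; python3 -c "
from h import *;print(np.round(read_state()['torque'],2))"; done
```

```text
tool_pos: [0.4533, 0.0891, 0.1218]
wrist_force: [-2.5, -0.7, 2.5]
grip_force: 66.6
[0.08 0.64 0.  ]
tool_pos: [0.4534, 0.0891, 0.1218]
wrist_force: [-2.1, -0.2, 4.1]
grip_force: 66.6
[0.03 0.52 0.04]
tool_pos: [0.4535, 0.0891, 0.1218]
wrist_force: [-1.6, 0.5, 2.1]
grip_force: 66.5
[0.06 0.47 0.05]
tool_pos: [0.4537, 0.089, 0.1218]
wrist_force: [-2.3, 0.2, 1.6]
grip_force: 66.5
[0.01 0.44 0.04]
```

```bash
R='pos|wrist'
python3 -m crank '[[[0,0,0,0,0,0.03],[0,0,0,0,0,0.03],[0,0,0,0,0,0.03]]]' | grep -E $R
python3 -m crank '[[[0,0,0,0,0,0.03],[0,0,0,0,0,0.03],[0,0,0,0,0,0.03]]]' | grep -E $R
python3 -m crank '[[[0,0,0,0,0,0.03],[0,0,0,0,0,0.03],[0,0,0,0,0,0.03]]]' | grep -E $R
python3 -c "
from h import *;to(.453,.0888,.1218)"
```

```text
tool_pos: [0.4538, 0.089, 0.1218]
wrist_force: [-1.8, 0.0, 1.8]
tool_pos: [0.4539, 0.0889, 0.1218]
wrist_force: [-0.9, -0.5, 1.8]
tool_pos: [0.4541, 0.0888, 0.1218]
wrist_force: [-1.1, -0.2, -0.2]
t 17.42 tcp [0.4541 0.0888 0.1218] need cm [-0.07 -0.08  0.  ] F [-1.1 -0.2 -0.2] T [-0.12  0.2  -0.  ] w 5.89 q6 0.77
turn to std (rotvec tool) [ 0.001  0.    -0.632]
```

```bash
R='pos|wrist'
python3 -m crank '[[[-0.05,-0.05,0.06,0,0,0.03],[0,0,0,0,0,0.03],[0,0,0,0,0,0.03]]]' | grep -E $R
python3 -m crank '[[[0,0,0,0,0,0.03],[0,0,0,0,0,0.03],[0,0,0,0,0,0.03]]]' | grep -E $R
python3 -m crank '[[[0,0,0,0,0,0.03],[0,0,0,0,0,0.03],[0,0,0,0,0,0.03]]]' | grep -E $R
python3 -c "
from h import *;to(.453,.0888,.1218)"
```

```text
tool_pos: [0.454, 0.0887, 0.1217]
wrist_force: [-0.6, -0.9, 2.6]
tool_pos: [0.454, 0.0886, 0.1217]
wrist_force: [-0.5, -1.7, 2.3]
tool_pos: [0.4538, 0.0886, 0.1216]
wrist_force: [0.2, -1.1, 1.6]
t 18.17 tcp [0.4538 0.0886 0.1216] need cm [-0.05 -0.06 -0.02] F [ 0.2 -1.1  1.6] T [-0.12  0.13 -0.01] w 5.95 q6 1.04
turn to std (rotvec tool) [ 0.002 -0.    -0.902]
```

```bash
R='pos|wrist'
python3 -m crank '[[[0,0,0.02,0,0,0.03],[0,0,0,0,0,0.03],[0,0,0,0,0,0.03]]]' | grep -E $R
python3 -m crank '[[[0,0,0,0,0,0.03],[0,0,0,0,0,0.03],[0,0,0,0,0,0.03]]]' | grep -E $R
python3 -m crank '[[[0,0,0.02,0,0,0.03],[0,0,0,0,0,0.03],[0,0,0,0,0,0.03]]]' | grep -E $R
python3 -c "
from h import *;to(.453,.0888,.1218)"
```

```text
tool_pos: [0.4534, 0.0889, 0.1211]
wrist_force: [-2.1, 0.9, 0.8]
tool_pos: [0.4534, 0.0891, 0.1211]
wrist_force: [-1.9, 1.1, 3.2]
tool_pos: [0.4539, 0.0891, 0.1216]
wrist_force: [-1.6, -0.1, 4.8]
t 18.92 tcp [0.4539 0.0891 0.1216] need cm [-0.1  -0.01 -0.02] F [-1.6 -0.1  4.8] T [0.03 0.23 0.08] w 5.93 q6 1.31
turn to std (rotvec tool) [ 2.000e-03 -1.000e-03 -1.172e+00]
```

It dipped 0.5 mm between q6 of 1.13 and 1.22, so I go back there.

```bash
R='pos|wrist'
python3 -m crank '[[[0,0,0,0,0,-0.03],[0,0,0,0,0,-0.03],[0,0,0,0,0,0]]]' | grep -E $R
python3 -m crank '[[[0,0,0,0,0,-0.03],[0,0,0,0,0,-0.03],[0,0,0,0,0,0]]]' | grep -E $R
python3 -c "
from h import *;to(.453,.0888,.1218)"
```

```text
tool_pos: [0.4541, 0.089, 0.1215]
wrist_force: [-0.3, 0.5, 4.3]
tool_pos: [0.4541, 0.0891, 0.1213]
wrist_force: [1.1, -0.5, 4.2]
t 19.42 tcp [0.4541 0.0891 0.1213] need cm [-0.11 -0.03 -0.05] F [ 1.1 -0.5  4.2] T [ 0.13 -0.05 -0.03] w 5.96 q6 1.19
turn to std (rotvec tool) [ 0.002 -0.002 -1.051]
```

```bash
R='pos|wrist'
python3 -m crank '[[[-0.1,-0.02,0,0,0,0],[0,0,0,0,0,-0.02],[0,0,0,0,0,0]]]' | grep -E $R
python3 -m crank '[[[0,0,0,0,0,-0.03],[0,0,0,0,0,0],[0,0,0,0,0,0]]]' | grep -E $R
python3 -c "
from h import *;to(.453,.0888,.1218)"
```

```text
tool_pos: [0.4527, 0.0885, 0.1207]
wrist_force: [3.4, -0.9, 3.5]
tool_pos: [0.4517, 0.0888, 0.1199]
wrist_force: [3.9, 0.7, -0.1]
t 19.92 tcp [0.4517 0.0888 0.1199] need cm [ 0.11  0.07 -0.19] F [ 3.9  0.7 -0.1] T [ 0.2  -0.75  0.05] w 5.92 q6 1.14
turn to std (rotvec tool) [-1.000e-03 -0.000e+00 -1.002e+00]
```

```bash
R='pos|wrist'
python3 -m crank '[[[0.06,0.03,0.06,0,0,0],[0,0,0,0,0,0],[0,0,0,0,0,0]]]' | grep -E $R
python3 -c "
from h import *;to(.453,.0888,.1218)"
python3 -m crank '[[[0,0,0.06,0,0,-0.02],[0,0,0,0,0,0],[0,0,0,0,0,0]]]' | grep -E $R
python3 -c "
from h import *;to(.453,.0888,.1218)"
```

```text
tool_pos: [0.452, 0.089, 0.1195]
wrist_force: [1.9, 2.0, 3.0]
t 20.17 tcp [0.452  0.089  0.1195] need cm [ 0.08  0.07 -0.23] F [1.9 2.  3. ] T [ 0.32 -0.31  0.03] w 5.9 q6 1.14
turn to std (rotvec tool) [-0.002  0.    -1.001]
tool_pos: [0.4518, 0.089, 0.1182]
wrist_force: [1.9, 3.2, -2.4]
t 20.42 tcp [0.4518 0.089  0.1182] need cm [ 0.09  0.09 -0.36] F [ 1.9  3.2 -2.4] T [ 0.65 -0.63  0.07] w 5.94 q6 1.12
turn to std (rotvec tool) [-0.002  0.    -0.981]
```

```bash
R='pos|wrist'
python3 -m crank '[[[0.06,-0.02,0.1,0,0,0],[0,0,0.1,0,0,0],[0,0,0,0,0,0]]]' | grep -E $R
python3 -m crank '[[[0,0,0.1,0,0,0],[0,0,0.1,0,0,0],[0,0,0,0,0,0]]]' | grep -E $R
python3 -c "
from h import *;to(.453,.0888,.104)"
```

```text
tool_pos: [0.4521, 0.0894, 0.1163]
wrist_force: [2.9, 4.3, -2.7]
tool_pos: [0.4522, 0.0894, 0.1146]
wrist_force: [1.4, 5.1, -2.3]
t 20.92 tcp [0.4522 0.0894 0.1146] need cm [0.03 0.09 1.06] F [ 1.4  5.1 -2.3] T [ 0.89 -0.27  0.04] w 5.91 q6 1.12
turn to std (rotvec tool) [-0.002  0.001 -0.981]
```

```bash
R='pos|wrist'
python3 -m crank '[[[0.04,-0.03,0.1,0,0,0],[0,0,0.2,0,0,0],[0,0,0.1,0,0,0],[0,0,0,0,0,0]]]' | grep -E $R
python3 -m crank '[[[0,0,0.2,0,0,0],[0,0,0.1,0,0,0],[0,0,0.1,0,0,0],[0,0,0,0,0,0]]]' | grep -E $R
python3 -c "
from h import *;to(.453,.0888,.104)"
```

```text
tool_pos: [0.4525, 0.0896, 0.1105]
wrist_force: [2.3, 3.4, -2.6]
tool_pos: [0.4526, 0.0897, 0.1067]
wrist_force: [1.0, 4.4, -1.4]
t 21.58 tcp [0.4526 0.0897 0.1067] need cm [-0.02  0.1   0.27] F [ 1.   4.4 -1.4] T [ 0.89 -0.13  0.05] w 5.88 q6 1.12
turn to std (rotvec tool) [-0.001  0.001 -0.981]
```

```bash
R='pos|wrist'
python3 -m crank '[[[0.02,-0.02,0.1,0,0,0],[0,0,0.1,0,0,0],[0,0,0,0,0,0],[0,0,0,0,0,0]]]' | grep -E $R
python3 -m crank '[[[0,0,0.1,0,0,0],[0,0,0,0,0,0],[0,0,0,0,0,0]]]' | grep -E $R
python3 -c "
from h import *;to(.453,.0888,.104)"
```

```text
tool_pos: [0.4527, 0.0898, 0.1047]
wrist_force: [0.3, 3.6, -1.7]
tool_pos: [0.4529, 0.0899, 0.104]
wrist_force: [0.6, 3.3, -1.0]
t 22.17 tcp [0.4529 0.0899 0.104 ] need cm [-0.05  0.1  -0.  ] F [ 0.6  3.3 -1. ] T [ 0.66 -0.09  0.02] w 5.93 q6 1.12
turn to std (rotvec tool) [-0.001  0.    -0.981]
```

```bash
R='pos|wrist'
python3 -m crank '[[[0,0,0.08,0,0,0],[0,0,0,0,0,0],[0,0,0,0,0,0]]]' | grep -E $R
python3 -m crank '[[[0,0,0.06,0,0,0],[0,0,0,0,0,0],[0,0,0,0,0,0]]]' | grep -E $R
```

```text
tool_pos: [0.4532, 0.0901, 0.1038]
wrist_force: [0.3, 3.6, 5.3]
tool_pos: [0.4533, 0.0901, 0.1038]
wrist_force: [-2.4, 3.3, 9.1]
```

Home at z = 0.1038, as predicted, with a firm stop. I release and rise.

```bash
python3 -m crank '[[[0,0,-0.05,0,0,0],[0,0,0,0,0,0],[0,0,0,0,0,0],[0,0,0,0,0,0],[0,0,0,0,0,0],[0,0,-0.5,0,0,0],[0,0,-1,0,0,0],[0,0,-2,0,0,0]]]' 7.6 20
python3 -m crank '[[[0,0,-3,0,0,0],[0,0,-3,0,0,0],[0,0,-3,0,0,0],[0,0,-3,0,0,0],[0,0,-2,0,0,0],[0,0,0,0,0,0],[0,0,0,0,0,0]]]'
python3 -c "
from h import *
s=read_camera('scene');t=read_camera('top')
a=cv2.resize(s[160:270,130:290],(800,550),interpolation=2)
cv2.imwrite('pics/fin.png',np.vstack([a[:,:]]))
for z in(.140,.158):
  c=proj('scene',np.array([.453,.0895,z]));print(z,(c-[130,160])*5)"
```

```text
time: 23.33
tool_pos: [0.4509, 0.0896, 0.1368]
tcp_rot: [-3.005, -0.913, 0.009]
wrist_force: [-0.4, -0.2, -0.5]
width: 0.893
grip_force: 0.0
time: 23.92
tool_pos: [0.4541, 0.09, 0.2806]
tcp_rot: [3.005, 0.913, 0.006]
wrist_force: [-0.3, 0.4, -1.0]
width: 0.894
grip_force: 0.0
0.14 [297.82068317 224.17772813]
0.158 [292.33653297 197.91107356]
```

View pics/fin.png

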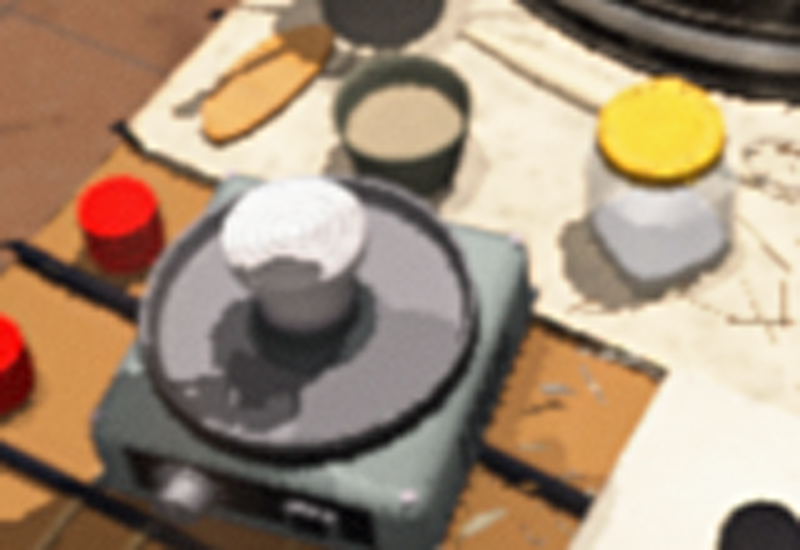

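The disc top is centred at about (295,232), against a predicted (298,224) if fully home and (292,198) if tooth on tooth. So the head is home, level, and the bystanders are in place.

```bash
python3 -c "
from workcell import *;print(finish_job())"
```

```text
the job is handed in; nothing more can be done
None
```

The dust cap is standing open end down on the plaster slab, the wheel head is meshed and fully home on the spindle shoulder after light rocking (about 13 N push at most), and the job was handed in at about 24 s with the cup, jar and bottle never touched.

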